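# Tuck the copper flashing under the lapped shingle of a prayer wheel canopy

### The job

Pick the copper flashing strip up by its standing seam, lift it off the freely spinning turntable, and carry it to the little canopy roof. Tuck its wide front lip squarely and centrally under the green lapped shingle, about 25 mm deep, without lifting the shingle, and press the strip flat down on the roof board with roughly a kilogram of push. Finish still gripping the strip and pressing it there (do not let go), and leave the finials, the bronze ball and the red hub where they stand.

Things in the scene. Friction and masses are not known exactly. Their poses are not given: they have to be found in the camera images.
- strip: Loose copper flashing, about 250 g: plate 90 mm (x, from -40 to +50 mm) by 120 mm (y), 4 mm thick, with an upright standing seam to grip: 10 mm thick, 80 mm long (y), mid-plane at x = -15 mm, top 36 mm above the underside. Origin on the underside. +x points to the wide front lip (60 mm clear ahead of the seam) that is tucked in. Starts flat on the turntable disc, near its middle.
- strip_edge (a point): Middle of the strip's front lip, at its underside (strip x = +50 mm, y = 0, z = 0); axes as the strip's.
- turntable: Turntable fixed to the counter, left or right of the robot (the roof is on the other side): dark steel foot and black rubber-faced, brass-rimmed disc 220 mm across that spins freely, almost without friction, about the vertical; disc top 42 mm above the counter. Origin: centre of the foot's underside, on the axis.
- roof: Canopy roof fixed to the counter: wooden board with a green shingle hinged on a dark batten at its far end. Origin on the counter; +x runs from the board's open front in under the shingle (tucking direction), away from the robot, turned up to 0.3 rad; y along the shingle's edge, z up. Shingle's free front edge at x = 0, hinge at x = 90 mm, batten (closes the gap) from x = 93 mm.
- deck: The wooden roof board itself, fixed in the roof, same origin and axes as the roof: 245 mm (x, from -125 to +120 mm) by 250 mm (y), its flat, level, rigid top 30 mm above the counter.
- shingle_edge (a point): Middle of the lower front edge of the green shingle, 40 mm above the counter: the gap over the board is 10 mm high. Axes as the roof's while the shingle is down. Shingle 8 mm thick, 90 mm deep (x), 200 mm wide (y), standing on 10 mm high feet near its two front corners, 174 mm clear between them.
- shingle (a joint): Shingle hinge angle in rad: 0 lying down on its feet (start), grows as its front edge lifts. Held down only by its weight (250 g).
- finial_a: Polished brass finial, 85 mm tall, 42 mm foot, standing on the counter; a bystander. Origin: centre of its underside.
- finial_b: Polished brass finial, 85 mm tall, 42 mm foot, standing on the counter; a bystander. Origin: centre of its underside.
- ball: Dark cast bronze counterweight ball, 54 mm across, 50 mm tall, with a flat foot, 0.6 kg; a bystander. Origin: centre of its underside.
- hub: Red lacquered wooden hub, a spool 64 mm across and 50 mm tall; a bystander. Origin: centre of its underside.
There are look-alikes about, which are no part of the job. Several things have the shape of the strip; the one meant has the colours described above. Of the things that look like the turntable, the larger one is meant.

How it is judged:
On the way, in this order (a step that is already met when the one before it is completed fails the run):
1. the strip is held in the fingers, lifted clear of the turntable (contact force between strip and turntable below 0.05 N and contact force between strip and the fingers above 1 N and height (world z) of strip above 0.055 m), for 0.1 s.
2. the strip's lip is tucked under the lowered shingle and the strip lies flat on the roof board (x of strip_edge in the frame of shingle_edge above 0.015 m and y of strip_edge in the frame of shingle_edge between -0.02 and 0.02 m and angle between the x axis of strip and the x axis of roof, either way round below 0.09 rad and z of strip in the frame of deck below 0.0325 m and z of strip_edge in the frame of deck below 0.0335 m and angle between strip's own z axis and vertical below 0.05 rad and value of joint shingle below 0.03 rad), for 0.1 s.
At the end, for the whole second after the job is handed in: The strip's front lip is at least 15 mm under the shingle, within 20 mm of the middle and 0.09 rad of square; the strip lies flat on the roof board (within 2.5 mm), the shingle is down (under 0.03 rad), the fingers still hold the strip (over 2 N) and it is pressed on the board with 4 to 40 N (all of step 2 and contact force between strip and deck between 4 and 40 N and contact force between strip and the fingers above 2 N and linear speed of strip below 0.02 m/s); the arm keeps its last pose, push and grip.
It fails at once if the shingle is lifted (over 0.08 rad, 7 mm at its edge) (value of joint shingle above 0.08 rad).
It fails at once if the finial_a is pushed away (over 25 mm) or tipped (distance of finial_a from where it was at the start of the episode above 0.025 m or angle between finial_a's own z axis and vertical above 0.3 rad).
It fails at once if the finial_b is pushed away (over 25 mm) or tipped (distance of finial_b from where it was at the start of the episode above 0.025 m or angle between finial_b's own z axis and vertical above 0.3 rad).
It fails at once if the ball is pushed away (over 25 mm) or tipped (distance of ball from where it was at the start of the episode above 0.025 m or angle between ball's own z axis and vertical above 0.3 rad).
It fails at once if the hub is pushed away (over 25 mm) or tipped (distance of hub from where it was at the start of the episode above 0.025 m or angle between hub's own z axis and vertical above 0.3 rad).
It also fails if it takes over 48 s, if anything falls off the work surface, if the arm or the gripper's body presses on something with over 40 N, if the wrist force passes 120 N, or if a joint passes its speed limit or range.

### The arm

A 6-joint arm with a two-finger parallel gripper is mounted at the origin on the work surface. World frame = base frame: x ahead of the robot, y to its left, z up, the work surface at z = 0. Lengths are in m, angles in rad, forces in N, time in s.
With the tool pointing down it reaches from about 0.375 to 0.9 m from the base axis. Payload 3.1 kg.
Tool frame: the origin (TCP) lies at the very end of the fingers, on their centre line; the grasp point (between the pads) lies 19 mm behind it; y points along the fingers, z is the direction in which the jaws open and shut, and the axes are right-handed (so a half turn about y gives the same grasp; the last joint's range is limited). The gripper opens to 85 mm and grips with 20 to 120 N. Pads are 22 mm wide; open, the fingers measure 114 mm over their backs; the gripper's body (76 mm by 85 mm) begins 54 mm behind the grasp point. The pads swing forward as they close: fully open they stand 13 mm farther back than shut.
Start: joints at [1.012, 0.527, 1.433, -0, 1.181, -0.178], TCP at [0.232, 0.58, 0.231] pointing down, gripper open.
Joint ranges: [-3.08, 3.08], [-0.75, 2.2], [0.22, 2.44], [-1.43, 4.57], [0, 2.65], [-2.85, 2.85]. Speed limits (rad/s): [2.79, 2.79, 3.14, 3.14, 3.14, 3.14].

### API

Orientations are given as a unit quaternion [x, y, z, w].
In Python, from bench import read_state, read_camera, camera_params, bot gives the robot as it stands.
- The arm moves only by the tool step_arm, never from a script. Its arguments are lists of equal length, an entry for each row: "delta_pos": the shift along the tool's x, y, z in m, a list of three; "delta_rot": the turn, a rotation vector about the tool's x, y, z in rad, a list of three. A call has exactly 10 rows; each row is the pose to reach, as a shift and turn from the pose measured when the call began, along the tool's axes at that moment; what a row does not reach only later rows make up. A row lasts 1/12 s, in which the tool goes at most 41.7 mm and 7.16 degrees, less where a joint would pass 70% of its speed; a pose out of reach is approached as far as the arm can. A call with a gripper value outside its range is refused whole. "grip" is the finger opening in m, from 0 to 0.0854, set as the call begins (left out, the last holds). The fingers move at their own pace and stop on an object; "squeeze" is the grip in N (left out, the last holds). Time passes only in rows, so rows that repeat a pose let the fingers close, or fill a call up. It gives the time, the measured TCP pose, the force and the opening at its end, in the units of the state.
- read_state(): the state, without advancing time (a new reading comes with each control period).
- read_camera(name): name is "scene" or "top" or "wrist"; returns the picture (384x512x3 uint8, red, green, blue); there is no depth.
- camera_params(name): a dict with "fx", "fy", "cx", "cy" (pixels), "rvec" (rotation vector, rad) and "tvec" (3), from world to camera coordinates, as OpenCV has them. Camera axes: x right, y down, z forward; pixel columns grow to the right and rows downward; lengths in m; the calibration is good to about 2 mm. A picture is of the moment at which its call begins: read the wrist's pose just before it. camera_params takes no time and is no camera call; for the wrist camera it gives the pose at the moment of the call.
- bot.finish_job(): hands the job in, once; it reports no verdict.
The state is a dict: "time": time; "joint_pos": joint angles; "joint_velocities": joint speeds; "joint_efforts": joint torques, N m; "ee_pos": TCP position; "eef_rot": TCP orientation; "force": force on the tool from outside, world axes, zero at the start; "moment": the same for the moment, N m; "gripper_width": finger opening in m.
Only numpy, scipy, OpenCV 4.12 (cv2) and the standard library are available. Lean on these libraries where they do the work, as an engineer would, in place of code of your own. Each camera call takes 0.05 s, during which the arm holds its last target.

## Working session

There is one attempt and no reset: what is moved stays moved. The work goes in short steps, Python scripts to look and compute and a tool call to move; the robot and the scene stay as the last step left them, time stands still between calls to the robot, and variables do not carry over. Pictures are saved under pics/ and viewed, and the job is handed in when it is done.

Besides the shell and the picture viewer there is one more tool, called as a command line: name --argument value ..., lists and objects as JSON in quotes. step_arm: Moves the arm, as the interface text tells. Its arguments: {"type":"object","properties":{"delta_pos":{"type":"array"},"delta_rot":{"type":"array"},"grip":{"type":"number"},"squeeze":{"type":"number"}},"required":["delta_pos","delta_rot"]}

```bash
ls; mkdir -p pics
python3 - <<'E'
from bench import read_state, read_camera, camera_params, bot
import cv2
print(read_state())
for n in ["scene","top","wrist"]:
    p=camera_params(n); im=read_camera(n); print(n,p)
    cv2.imwrite(f"pics/{n}0.png",im[:,:,::-1])
E
```

```text
pics
{'time': 0.0, 'joint_pos': array([ 1.01149424e+00,  5.28448414e-01,  1.43387558e+00, -1.12613837e-05,
        1.18136877e+00, -1.78529580e-01]), 'joint_velocities': array([-3.89121959e-05, -1.61473974e-03,  6.01042511e-04, -3.92672134e-04,
       -5.99315995e-04, -1.35576692e-03]), 'joint_efforts': array([ 1.02028389e-03, -4.42348659e+01, -1.78028333e+01, -2.62738149e-04,
        8.39508371e-03,  8.31512864e-06]), 'ee_pos': array([0.23189304, 0.57964274, 0.230353  ]), 'eef_rot': array([ 0.695024  , -0.13407435,  0.13354572, -0.69363625]), 'force': array([ 0.36406881, -0.47794613, -0.06931178]), 'moment': array([-0.01289588,  0.01468885, -0.03406821]), 'gripper_width': 0.08555466435336416}
scene {'fx': 410.83804732203606, 'fy': 410.83804732203606, 'cx': 254.67575463385413, 'cy': 193.1587161359263, 'rvec': array([ 1.93541045,  1.26760156, -0.60866271]), 'tvec': array([-0.12475525, -0.24577531,  1.63064694])}
top {'fx': 421.19151507597627, 'fy': 421.19151507597627, 'cx': 252.95461483791578, 'cy': 193.0630737639146, 'rvec': array([ 2.13856115, -2.18068396,  0.1172591 ]), 'tvec': array([-0.10441473,  0.51160463,  1.16377944])}
wrist {'fx': 298.84553442474447, 'fy': 298.84553442474447, 'cx': 256.12739286702396, 'cy': 191.2729618084674, 'rvec': array([-2.4112081 , -1.63096234, -0.21613287]), 'tvec': array([-0.6234006 , -0.03460373,  0.38061749])}
```

View pics/scene0.png

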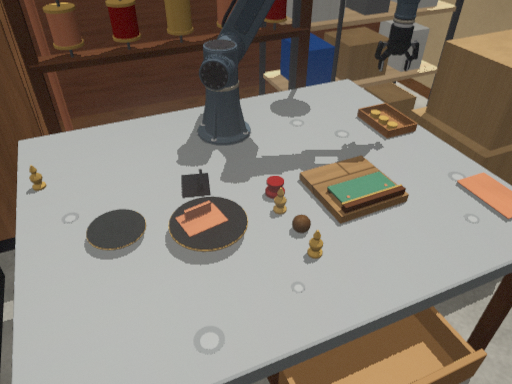

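View pics/top0.png

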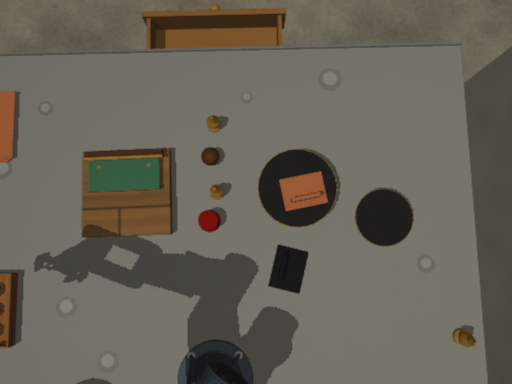

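View pics/wrist0.png

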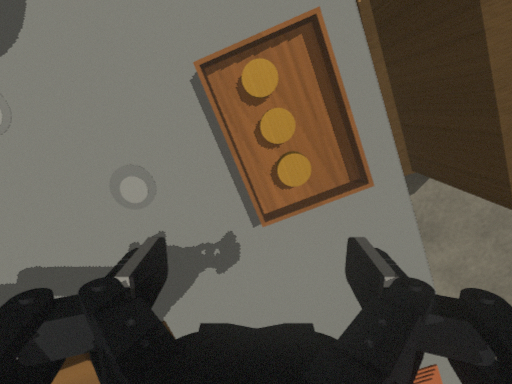

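```bash
cat > h.py <<'E'
import numpy as np, cv2
from bench import read_state, read_camera, camera_params, bot
from scipy.spatial.transform import Rotation as R
def ray(n,uv,z,p=None):
    p=p or camera_params(n); Rm=cv2.Rodrigues(p["rvec"])[0]; t=p["tvec"]
    uv=np.atleast_2d(np.array(uv,float))
    d=np.c_[(uv[:,0]-p["cx"])/p["fx"],(uv[:,1]-p["cy"])/p["fy"],np.ones(len(uv))]@Rm
    c=-Rm.T@t
    return c+d*((z-c[2])/d[:,2])[:,None]
def proj(n,P,p=None):
    p=p or camera_params(n); K=np.array([[p["fx"],0,p["cx"]],[0,p["fy"],p["cy"]],[0,0,1]])
    return cv2.projectPoints(np.atleast_2d(np.array(P,float)),p["rvec"],p["tvec"],K,None)[0][:,0]
E
python3 - <<'E'
from h import *
t=cv2.imread("pics/top0.png"); s=cv2.imread("pics/scene0.png")
a=cv2.resize(t[140:240,250:350],None,fx=6,fy=6,interpolation=cv2.INTER_CUBIC)
cv2.imwrite("pics/a.png",a)
cv2.imwrite("pics/b.png",cv2.resize(t[130:250,65:195],None,fx=5,fy=5,interpolation=cv2.INTER_CUBIC))
cv2.imwrite("pics/c.png",cv2.resize(s[140:270,280:420],None,fx=4.5,fy=4.5,interpolation=cv2.INTER_CUBIC))
cv2.imwrite("pics/d.png",cv2.resize(s[185:265,150:265],None,fx=6,fy=6,interpolation=cv2.INTER_CUBIC))
hsv=cv2.cvtColor(t,cv2.COLOR_BGR2HSV)
m=((hsv[...,0]<14)&(hsv[...,1]>130)&(hsv[...,2]>110)).astype(np.uint8)
m[:, :255]=0;m[:,345:]=0;m[:150]=0;m[230:]=0
c=max(cv2.findContours(m,0,2)[0],key=cv2.contourArea)
r=cv2.minAreaRect(c);b=cv2.boxPoints(r);print(r,b);print(ray("top",b,.046))
g=cv2.inRange(hsv,(70,100,40),(95,255,255));
c=max(cv2.findContours(g,0,2)[0],key=cv2.contourArea)
r=cv2.minAreaRect(c);b=cv2.boxPoints(r);print(r,b);print(ray("top",b,.048))
print("cam",ray("top",[[0,0]],0), -cv2.Rodrigues(camera_params("top")["rvec"])[0].T@camera_params("top")["tvec"])
E
```

```text
((303.0384216308594, 190.69232177734375), (31.966930389404297, 43.3416633605957), 78.69007110595703) [[278.6538  179.26924]
 [321.1538  170.76924]
 [327.42303 202.1154 ]
 [284.92303 210.6154 ]]
[[ 0.54494549 -0.18714706  0.046     ]
 [ 0.56662508 -0.30690114  0.046     ]
 [ 0.47805359 -0.32099551  0.046     ]
 [ 0.45670198 -0.20224928  0.046     ]]
((116.0, 174.5), (4.949747562408447, 3.535533905029297), 45.0) [[113.  174. ]
 [115.5 171.5]
 [119.  175. ]
 [116.5 177.5]]
[[0.56895366 0.27732293 0.048     ]
 [0.57592108 0.27041919 0.048     ]
 [0.56577123 0.26039556 0.048     ]
 [0.55881744 0.26729871 0.048     ]]
cam [[1.12587008 0.65221831 0.        ]] [ 0.37329452 -0.12007327  1.21377836]
```

View pics/a.png

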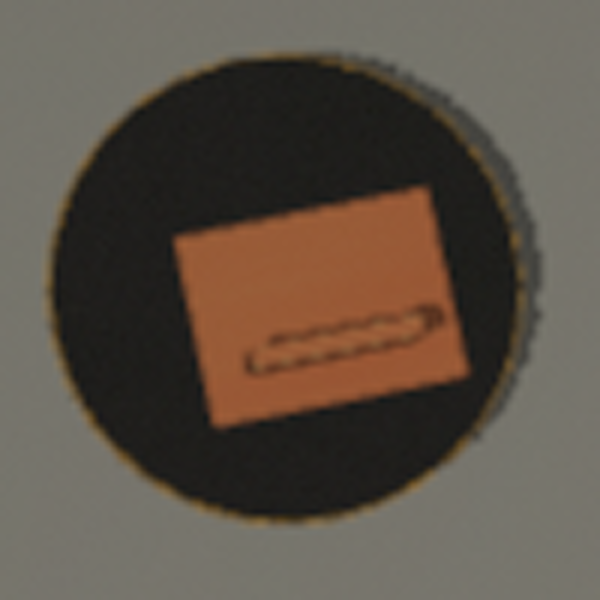

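View pics/b.png

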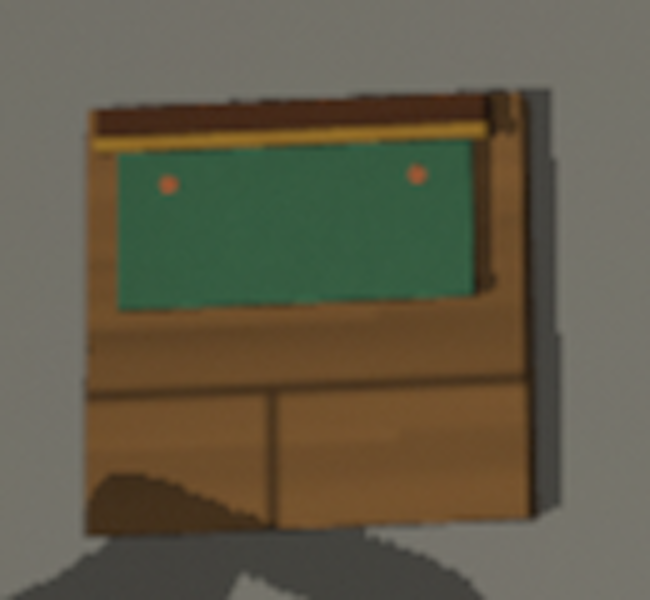

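View pics/c.png

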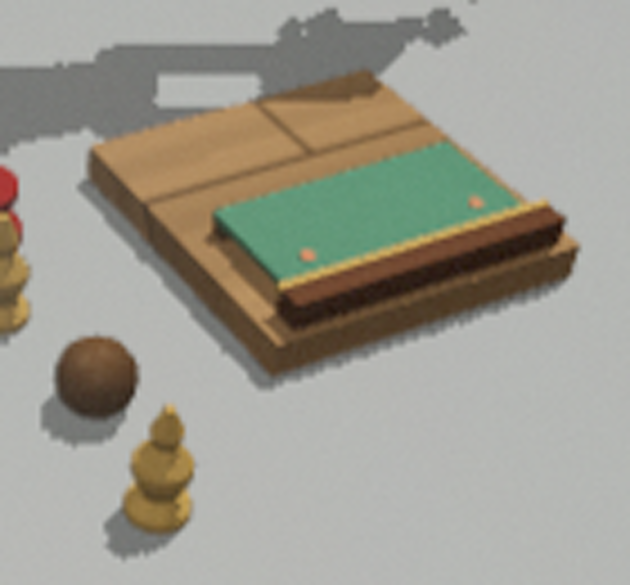

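View pics/d.png

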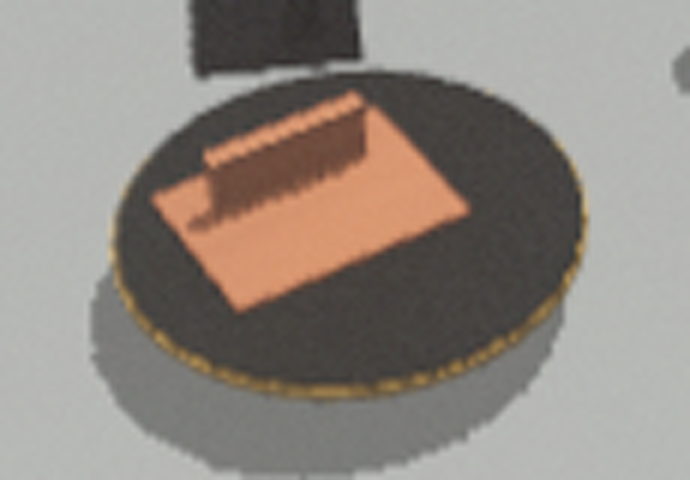

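The top view shows the strip at about (303,190) with its seam on the robot side. The roof is at about (127,193), with the shingle's front edge at image row ~190.

Run:
```python
from h import *
f=lambda L,s,o:(np.array(L,float)+.5)/s-.5+np.array(o)
S=ray("top",f([(174,238),(428,186),(470,376),(212,430)],6,(250,140)),.046)
print("strip",S.round(4)); 
fm=(S[0]+S[1])/2; bm=(S[2]+S[3])/2; x=fm-bm; print(np.linalg.norm(x),np.linalg.norm(S[0]-S[1]),np.linalg.norm(S[3]-S[2]))
print("yaw x",np.arctan2(x[1],x[0]), "yaw from y edges",np.arctan2(-(S[0]-S[1])[0],(S[0]-S[1])[1]),np.arctan2(-(S[3]-S[2])[0],(S[3]-S[2])[1]))
c=S.mean(0); print("centre",c,"origin",c-x/np.linalg.norm(x)*.005)
D=ray("scene",f([(240,311),(470,209),(152,198)],6,(150,185)),.046); print("scene strip FL? ",D.round(4))
Sm=ray("scene",f([(205,155),(357,95)],6,(150,185)),.078); print("scene seam top",Sm.round(4))
St=ray("top",f([(253,360),(440,316)],6,(250,140)),.078); print("top seam",St.round(4))
G=ray("top",f([(118,310),(474,295),(470,140),(118,153)],5,(65,130)),.048)
print("shingle",G.round(4))
H=ray("top",f([(85,535),(532,518)],5,(65,130)),.03); print("deck front",H.round(4))
for A in (G,H):
  d=A[0]-A[1]; print(np.linalg.norm(d),np.arctan2(-d[0],d[1]), (A[0]+A[1])/2)
H2=ray("scene",f([(213,213),(443,142)],4.5,(280,140)),.048); print("scene shingle front",H2.round(4)); d=H2[1]-H2[0]; print(np.linalg.norm(d),np.arctan2(-d[0],d[1]),H2.mean(0))
H2=ray("scene",f([(88,150),(370,70)],4.5,(280,140)),.03); print("scene deck front",H2.round(4)); d=H2[1]-H2[0]; print(np.linalg.norm(d),np.arctan2(-d[0],d[1]),H2.mean(0))
# bystanders
print("finials,ball,hub approx",ray("top",[(214,128),(216,194),(210,157),(209,221)],.03).round(3))
```

```text
strip [[ 0.545  -0.187   0.046 ]
 [ 0.5672 -0.3063  0.046 ]
 [ 0.4777 -0.3224  0.046 ]
 [ 0.4549 -0.2022  0.046 ]]
0.09114630311500549 0.12134646220120283 0.12229623255229034
yaw x 0.17270175515329472 yaw from y edges 0.183668758195054 0.18680188344996396
centre [ 0.51118991 -0.25443548  0.046     ] origin [ 0.50626429 -0.2552947   0.046     ]
scene strip FL?  [[ 0.5676 -0.3029  0.046 ]
 [ 0.5448 -0.1848  0.046 ]
 [ 0.4783 -0.3191  0.046 ]]
scene seam top [[ 0.4955 -0.295   0.078 ]
 [ 0.4818 -0.2169  0.078 ]]
top seam [[ 0.484  -0.2193  0.078 ]
 [ 0.5023 -0.3043  0.078 ]]
shingle [[0.5206 0.3458 0.048 ]
 [0.525  0.1466 0.048 ]
 [0.6131 0.1494 0.048 ]
 [0.6098 0.3481 0.048 ]]
deck front [[0.3961 0.3683 0.03  ]
 [0.4007 0.1174 0.03  ]]
0.19927080117713702 0.022434546175969697 [0.52279329 0.24623716 0.048     ]
0.2509781775425691 0.01858998151090502 [0.39839171 0.2428709  0.03      ]
scene shingle front [[0.5282 0.1481 0.048 ]
 [0.5215 0.3456 0.048 ]]
0.19755529879120323 0.033850187785127085 [0.52483873 0.24686705 0.048     ]
scene deck front [[0.4068 0.1182 0.03  ]
 [0.3993 0.3722 0.03  ]]
0.25403720679208786 0.02959296956896162 [0.40306666 0.24521194 0.03      ]
finials,ball,hub approx [[ 0.7   -0.006  0.03 ]
 [ 0.509 -0.01   0.03 ]
 [ 0.616  0.006  0.03 ]
 [ 0.433  0.011  0.03 ]]
```

```bash
cat >> h.py <<'E'
def tgt(yaw,tilt=None):  # tool y down, tool z horizontal at yaw
    z=np.array([np.cos(yaw),np.sin(yaw),0]); y=np.array([0,0,-1.]); x=np.cross(y,z)
    return R.from_matrix(np.c_[x,y,z])
def delta(pos,rot,s=None):
    s=s or read_state(); r0=R.from_quat(s["eef_rot"])
    return r0.inv().apply(np.array(pos)-s["ee_pos"]).round(4),(r0.inv()*rot).as_rotvec().round(4)
E
python3 - <<'E'
from h import *
s=read_state(); M=R.from_quat(s["eef_rot"]).as_matrix(); print(M.round(3)); print("zyaw",np.arctan2(M[1,2],M[0,2]))
for y in (.183,.183-np.pi):
  for p in ([.55,.1,.23],[.4915,-.2566,.18]): print(y,p,delta(p,tgt(y)))
E
```

```text
[[ 0.928 -0.001  0.372]
 [-0.372 -0.001  0.928]
 [-0.    -1.    -0.002]]
zyaw 1.189932444700456
0.183 [0.55, 0.1, 0.23] (array([ 0.4736,  0.001 , -0.3272]), array([1.6000e-03, 1.0069e+00, 5.0000e-04]))
0.183 [0.4915, -0.2566, 0.18] (array([ 0.5518,  0.0515, -0.6799]), array([1.6000e-03, 1.0069e+00, 5.0000e-04]))
-2.9585926535897933 [0.55, 0.1, 0.23] (array([ 0.4736,  0.001 , -0.3272]), array([ 6.0000e-04, -2.1347e+00, -1.9000e-03]))
-2.9585926535897933 [0.4915, -0.2566, 0.18] (array([ 0.5518,  0.0515, -0.6799]), array([ 6.0000e-04, -2.1347e+00, -1.9000e-03]))
```

step_arm --delta_pos '[[0.034,0,-0.0235],[0.068,0,-0.047],[0.102,0,-0.0705],[0.136,0,-0.094],[0.17,0,-0.1175],[0.204,0,-0.141],[0.238,0,-0.1645],[0.272,0,-0.188],[0.306,0,-0.2115],[0.34,0,-0.235]]' --delta_rot '[[0,0.1,0],[0,0.2,0],[0,0.3,0],[0,0.4,0],[0,0.5,0],[0,0.6,0],[0,0.7,0],[0,0.8,0],[0,0.9,0],[0,1.0,0]]' --grip 0.0854

```text
time: 0.98
ee_pos: [0.4609, 0.2334, 0.2308]
eef_rot: [0.545, -0.452, 0.452, -0.543]
force: [1.3, 0.6, -0.0]
gripper_width: 0.0852
```

Run:
```python
from h import *
s=read_state(); print(s["time"],s["ee_pos"])
for p in ([.54,-.08,.23],[.4915,-.2566,.18]): print(p,delta(p,tgt(.183)))
```

```text
0.9833 [0.4608548  0.23338067 0.2307656 ]
[0.54, -0.08, 0.23] (array([0.3226, 0.0011, 0.0201]), array([0.0014, 0.002 , 0.0012]))
[0.4915, -0.2566, 0.18] (array([ 0.4872,  0.0514, -0.06  ]), array([0.0014, 0.002 , 0.0012]))
```

step_arm --delta_pos '[[0.04,0,0.004],[0.08,0,0.008],[0.12,0,0.01],[0.16,0,0.012],[0.2,0,0.012],[0.24,0,0.008],[0.28,0,0.002],[0.32,0,-0.006],[0.36,0.005,-0.015],[0.4,0.01,-0.026]]' --delta_rot '[[0,0,0],[0,0,0],[0,0,0],[0,0,0],[0,0,0],[0,0,0],[0,0,0],[0,0,0],[0,0,0],[0,0,0]]'

```text
time: 1.82
ee_pos: [0.5089, -0.1666, 0.2213]
eef_rot: [0.545, -0.451, 0.452, -0.544]
force: [0.5, 0.4, -0.5]
gripper_width: 0.0857
```

Run:
```python
from h import *
s=read_state(); print(s["time"],s["ee_pos"])
for p in ([.4915,-.2566,.17],): print(p,delta(p,tgt(.183)))
```

```text
1.8167 [ 0.50893346 -0.16659495  0.22133383]
[0.4915, -0.2566, 0.17] (array([ 0.0852,  0.0515, -0.0337]), array([0.0005, 0.0021, 0.0017]))
```

step_arm --delta_pos '[[0.025,0.005,-0.01],[0.05,0.01,-0.02],[0.075,0.03,-0.03],[0.085,0.0515,-0.0337],[0.085,0.0515,-0.0337],[0.085,0.0515,-0.0337],[0.085,0.0515,-0.0337],[0.085,0.0515,-0.0337],[0.085,0.0515,-0.0337],[0.085,0.0515,-0.0337]]' --delta_rot '[[0,0,0],[0,0,0],[0,0,0],[0,0,0],[0,0,0],[0,0,0],[0,0,0],[0,0,0],[0,0,0],[0,0,0]]'

```text
time: 2.65
ee_pos: [0.4921, -0.2558, 0.1711]
eef_rot: [0.545, -0.45, 0.452, -0.544]
force: [0.8, 0.2, 0.3]
gripper_width: 0.0853
```

Run:
```python
from h import *
s=read_state(); print(s["time"],s["ee_pos"])
p=camera_params("wrist"); im=read_camera("wrist"); cv2.imwrite("pics/w1.png",im[:,:,::-1])
import json; json.dump({k:np.array(v).tolist() for k,v in p.items()},open("w1.json","w"))
```

```text
2.65 [ 0.49213412 -0.25575617  0.17107528]
```

View pics/w1.png

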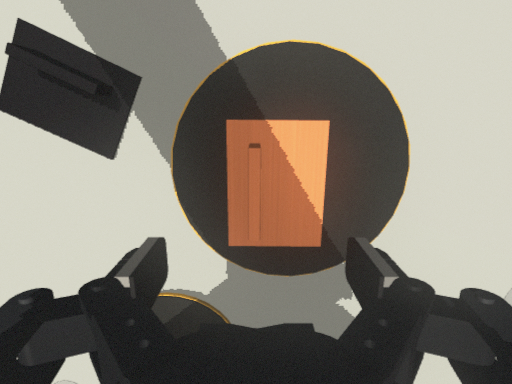

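Wrist view: the strip is at columns 227–329, rows 121–246, and the seam at columns 249–260 stands parallel to the pads.

Run:
```python
from h import *
import json; p={k:np.array(v) for k,v in json.load(open("w1.json")).items()}
C=ray("wrist",[(227,121),(329.5,121),(321.5,246.5),(228.5,246.5)],.046,p); print(C.round(4))
x=(C[1]+C[2]-C[0]-C[3])/2; y=(C[0]+C[1]-C[2]-C[3])/2
print(np.linalg.norm(x),np.linalg.norm(y),np.arctan2(x[1],x[0]),np.arctan2(y[1],y[0])+0, C.mean(0))
T=ray("wrist",[(249,145),(260.5,145),(249,240),(260,240)],.078,p); print("seamtop",T.round(4),T.mean(0))
im=cv2.imread("pics/w1.png"); cv2.imwrite("pics/w1c.png",cv2.resize(im[110:255,215:340],None,fx=4,fy=4,interpolation=cv2.INTER_CUBIC))
```

```text
[[ 0.4568 -0.2053  0.046 ]
 [ 0.5452 -0.1887  0.046 ]
 [ 0.5675 -0.3071  0.046 ]
 [ 0.4775 -0.324   0.046 ]]
0.09077578651912677 0.12045561122147104 0.18553729935072 1.7497636187055063 [ 0.51175658 -0.25628665  0.046     ]
seamtop [[ 0.4796 -0.2185  0.078 ]
 [ 0.4885 -0.2169  0.078 ]
 [ 0.4941 -0.2988  0.078 ]
 [ 0.5034 -0.297   0.078 ]] [ 0.49140875 -0.25778501  0.078     ]
```

View pics/w1c.png

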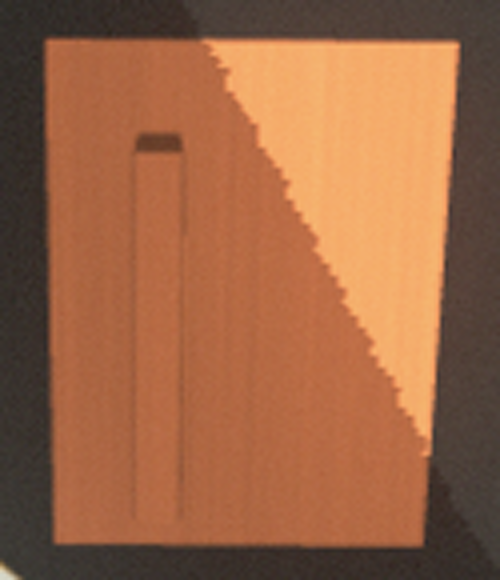

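Run:
```python
from h import *
for p in ([.4915,-.257,.10],[.4915,-.257,.052],): print(p,delta(p,tgt(.185)))
```

```text
[0.4915, -0.257, 0.1] (array([ 0.0008,  0.0709, -0.0008]), array([-0.0005,  0.0014,  0.0029]))
[0.4915, -0.257, 0.052] (array([ 0.0007,  0.1189, -0.0008]), array([-0.0005,  0.0014,  0.0029]))
```

step_arm --delta_pos '[[0.001,0.02,-0.001],[0.001,0.04,-0.001],[0.001,0.06,-0.001],[0.001,0.075,-0.001],[0.001,0.09,-0.001],[0.001,0.1,-0.001],[0.001,0.108,-0.001],[0.001,0.114,-0.001],[0.001,0.118,-0.001],[0.001,0.118,-0.001]]' --delta_rot '[[0,0.0014,0.003],[0,0.0014,0.003],[0,0.0014,0.003],[0,0.0014,0.003],[0,0.0014,0.003],[0,0.0014,0.003],[0,0.0014,0.003],[0,0.0014,0.003],[0,0.0014,0.003],[0,0.0014,0.003]]' --grip 0.034

```text
time: 3.53
ee_pos: [0.4913, -0.2572, 0.0526]
eef_rot: [-0.544, 0.452, -0.452, 0.544]
force: [0.2, -0.3, -0.4]
gripper_width: 0.0336
```

Run:
```python
from h import *
s=read_state(); print(s["time"],s["ee_pos"],s["force"],s["gripper_width"])
im=read_camera("wrist"); cv2.imwrite("pics/w2.png",im[:,:,::-1])
im=read_camera("scene"); cv2.imwrite("pics/s2.png",cv2.resize(im[120:280,120:290,::-1],None,fx=3.5,fy=3.5))
```

```text
3.5333 [ 0.49131831 -0.25722907  0.05256152] [ 0.15037721 -0.25031711 -0.41876038] 0.03360239742607259
```

View pics/w2.png

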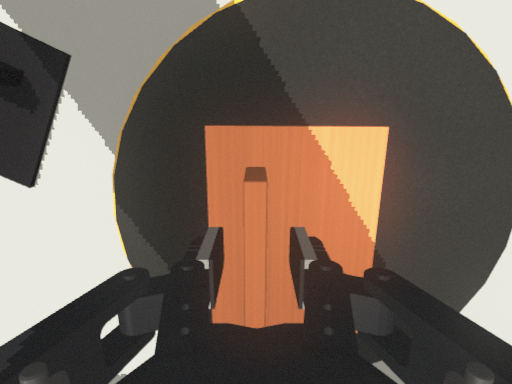

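View pics/s2.png

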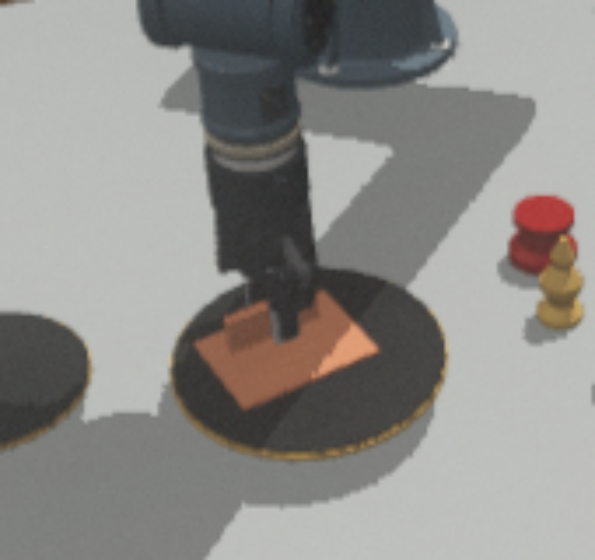

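The seam (column 256) is centred between the pads, so I'm closing the gripper.

step_arm --delta_pos '[[0,0,0],[0,0,0],[0,0,0],[0,0,0],[0,0,0],[0,0,0],[0,0,0],[0,0,0],[0,0,0],[0,0,0]]' --delta_rot '[[0,0,0],[0,0,0],[0,0,0],[0,0,0],[0,0,0],[0,0,0],[0,0,0],[0,0,0],[0,0,0],[0,0,0]]' --grip 0.0 --squeeze 80

```text
time: 4.47
ee_pos: [0.4921, -0.258, 0.0542]
eef_rot: [-0.544, 0.451, -0.453, 0.544]
force: [-0.7, 0.4, 6.0]
gripper_width: 0.0081
```

Run:
```python
from h import *
s=read_state(); print(s["time"],s["ee_pos"],s["force"],s["gripper_width"],s["moment"])
```

```text
4.4667 [ 0.49210897 -0.25799468  0.05416542] [-0.73131781  0.38507455  6.02077572] 0.008074241532353647 [ 0.00687863  0.15653438 -0.03021544]
```

step_arm --delta_pos '[[0,-0.003,0],[0,-0.008,0],[0,-0.015,0],[0,-0.025,0],[0,-0.04,0],[0,-0.055,0],[0,-0.07,0],[0,-0.08,0],[0,-0.08,0],[0,-0.08,0]]' --delta_rot '[[0,0,0],[0,0,0],[0,0,0],[0,0,0],[0,0,0],[0,0,0],[0,0,0],[0,0,0],[0,0,0],[0,0,0]]'

```text
time: 5.3
ee_pos: [0.4921, -0.258, 0.1349]
eef_rot: [-0.544, 0.45, -0.453, 0.544]
force: [-0.6, -0.1, -1.5]
gripper_width: 0.0083
```

Run:
```python
from h import *
import json
s=read_state(); print(s["time"],s["ee_pos"],s["force"],s["gripper_width"],s["moment"])
p=camera_params("wrist")
json.dump({k:np.array(v).tolist() for k,v in p.items()},open("w3.json","w"))
im=read_camera("wrist"); cv2.imwrite("pics/w3.png",im[:,:,::-1])
im=read_camera("scene"); cv2.imwrite("pics/s3.png",cv2.resize(im[80:280,100:290,::-1],None,fx=3,fy=3))
```

```text
5.3 [ 0.4921314  -0.25801431  0.13489124] [-0.62721874 -0.14296004 -1.46523936] 0.008253552241765823 [-0.00524001  0.06378885  0.00060082]
```

View pics/w3.png

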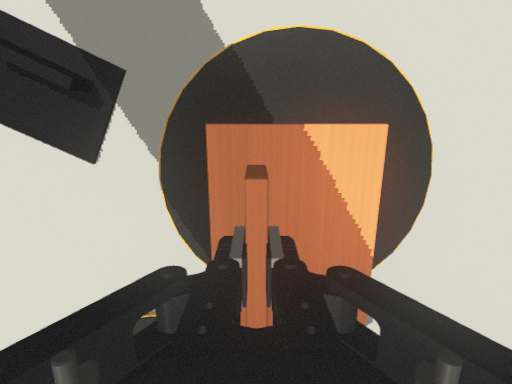

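View pics/s3.png

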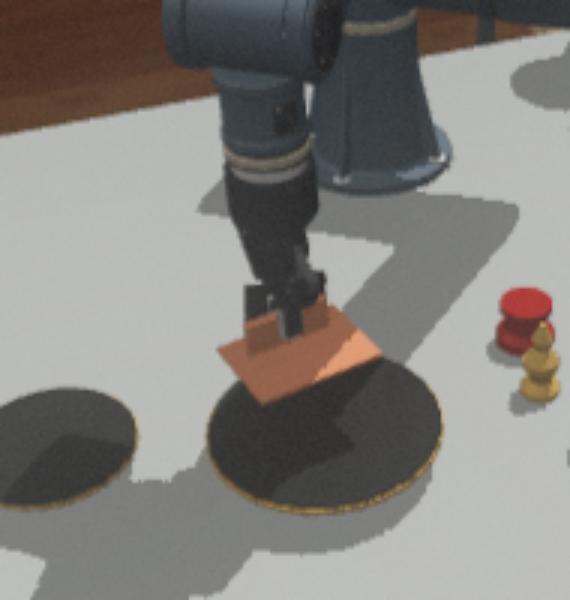

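Run:
```python
import cv2
im=cv2.imread("pics/w3.png"); cv2.imwrite("pics/w3c.png",cv2.resize(im[110:340,195:400],None,fx=3.5,fy=2.6,interpolation=cv2.INTER_CUBIC))
```

```text
(no output)
```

View pics/w3c.png

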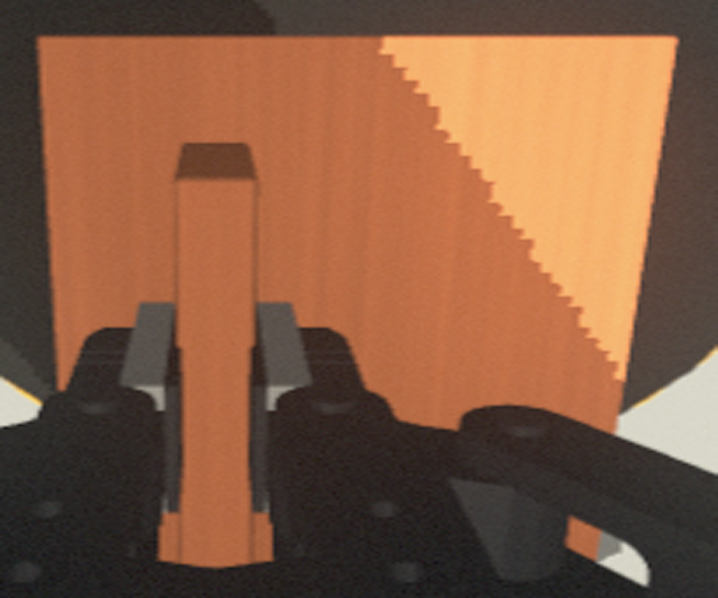

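Run:
```python
from h import *
import json; p={k:np.array(v) for k,v in json.load(open("w3.json")).items()}
s=read_state()
f=lambda L:(np.array(L,float)+.5)/[3.5,2.6]-.5+np.array([195,110])
px=f([(38,37),(677,37),(177,179),(257,179),(184,143),(250,143),(622,380),(60,385)])
C=ray("wrist",px[[0,1,6,7]],.1349-.012+.004,p)
d=C[1]-C[0]; print("len",np.linalg.norm(d),"yaw",np.arctan2(d[1],d[0]))
for a,b in((2,1),(3,0)):
  d=C[b]-C[a]; print("edge yaw",np.arctan2(-d[0],d[1]))
obj=np.array([(-40,60,4),(50,60,4),(-20,40,36),(-10,40,36),(-20,40,4),(-10,40,4)],float)/1000
K=np.array([[p["fx"],0,p["cx"]],[0,p["fy"],p["cy"]],[0,0,1]])
ok,rv,tv=cv2.solvePnP(obj,px[:6],K,None)
print("rep",(cv2.projectPoints(obj,rv,tv,K,None)[0][:,0]-px[:6]).round(2).tolist())
Rw=cv2.Rodrigues(p["rvec"])[0]; Rs=Rw.T@cv2.Rodrigues(rv)[0]; o=Rw.T@(tv[:,0]-p["tvec"])
print("strip in world",o,Rs.round(3)); 
T=R.from_quat(s["eef_rot"]).as_matrix(); print("tool z yaw",np.arctan2(T[1,2],T[0,2]),T.round(3))
xm=((C[0]-s["ee_pos"])@T).round(4); print("corners in tool",((C-s["ee_pos"])@T).round(4))
print("o in tool",((o-s["ee_pos"])@T).round(4))
```

```text
len 0.09077003460613993 yaw 0.18415878383764617
edge yaw 0.180510128878169
edge yaw 0.1870487014337586
rep [[0.23, 0.5], [0.04, 0.13], [-0.8, 0.03], [0.85, -0.02], [-0.52, -0.31], [0.18, -0.35]]
strip in world [ 0.50737602 -0.25595648  0.12402116] [[ 0.983 -0.185 -0.002]
 [ 0.185  0.983 -0.   ]
 [ 0.002  0.     1.   ]]
tool z yaw 0.18514848889743005 [[ 0.184  0.001  0.983]
 [-0.983 -0.001  0.184]
 [ 0.001 -1.     0.001]]
corners in tool [[-0.0587  0.0066 -0.0244]
 [-0.0586  0.0067  0.0664]
 [ 0.0138  0.0068  0.0661]
 [ 0.0148  0.0067 -0.0242]]
o in tool [0.0014 0.0096 0.016 ]
```

Run:
```python
from h import *
yaw=.025; ex=np.array([np.cos(yaw),np.sin(yaw),0]); ey=np.array([-ex[1],ex[0],0])
E=np.array([.5238,.2465,0])
st=E+ex*(-.110)+ey*.0013
print(st)
for p in ([.4921,-.258,.21],[.48,-.05,.21],[st[0],st[1],.16]): print(p,delta(p,tgt(yaw)))
```

```text
[0.41380188 0.24504988 0.        ]
[0.4921, -0.258, 0.21] (array([ 0.0007, -0.0764,  0.0007]), array([-0.0012,  0.1601,  0.0007]))
[0.48, -0.05, 0.21] (array([-0.206 , -0.0765,  0.0271]), array([-0.0012,  0.1601,  0.0007]))
[np.float64(0.41380187659498363), np.float64(0.24504988022054006), 0.16] (array([-0.5082, -0.0268,  0.0163]), array([-0.0012,  0.1601,  0.0007]))
```

step_arm --delta_pos '[[0,-0.025,0],[0,-0.05,0],[-0.01,-0.07,0.001],[-0.035,-0.076,0.004],[-0.065,-0.076,0.008],[-0.095,-0.076,0.012],[-0.125,-0.076,0.016],[-0.155,-0.076,0.02],[-0.185,-0.076,0.023],[-0.215,-0.076,0.026]]' --delta_rot '[[0,0,0],[0,0,0],[0,0,0],[0,0.02,0],[0,0.04,0],[0,0.06,0],[0,0.08,0],[0,0.1,0],[0,0.12,0],[0,0.14,0]]'

```text
time: 6.23
ee_pos: [0.4763, -0.0398, 0.2085]
eef_rot: [0.511, -0.489, 0.489, -0.511]
force: [0.3, 0.9, -1.9]
gripper_width: 0.0087
```

Run:
```python
from h import *
s=read_state(); print(s["time"],s["ee_pos"],s["gripper_width"])
for p in ([.41380,.24505,.21],[.41380,.24505,.16]): print(p,delta(p,tgt(.025)))
```

```text
6.2333 [ 0.47625601 -0.03975356  0.20846071] 0.008705210579131652
[0.4138, 0.24505, 0.21] (array([-0.2873, -0.0014, -0.0499]), array([ 0.001 ,  0.0188, -0.0004]))
[0.4138, 0.24505, 0.16] (array([-0.2872,  0.0486, -0.0499]), array([ 0.001 ,  0.0188, -0.0004]))
```

step_arm --delta_pos '[[-0.032,0,-0.005],[-0.065,0,-0.011],[-0.098,0,-0.017],[-0.131,0,-0.023],[-0.164,0,-0.029],[-0.197,0,-0.035],[-0.23,0.005,-0.041],[-0.26,0.02,-0.046],[-0.28,0.038,-0.049],[-0.287,0.048,-0.05]]' --delta_rot '[[0.001,0.018,0],[0.001,0.018,0],[0.001,0.018,0],[0.001,0.018,0],[0.001,0.018,0],[0.001,0.018,0],[0.001,0.018,0],[0.001,0.018,0],[0.001,0.018,0],[0.001,0.018,0]]'

```text
time: 7.07
ee_pos: [0.4115, 0.2469, 0.1585]
eef_rot: [0.508, -0.494, 0.492, -0.506]
force: [0.2, -0.7, -2.0]
gripper_width: 0.0083
```

step_arm --delta_pos '[[0,0,0],[0,0,0],[0,0,0],[0,0,0],[0,0,0],[0,0,0],[0,0,0],[0,0,0],[0,0,0],[0,0,0]]' --delta_rot '[[0,0,0],[0,0,0],[0,0,0],[0,0,0],[0,0,0],[0,0,0],[0,0,0],[0,0,0],[0,0,0],[0,0,0]]'

```text
time: 7.9
ee_pos: [0.4115, 0.2468, 0.1586]
eef_rot: [0.508, -0.494, 0.492, -0.506]
force: [-0.1, -0.3, -1.8]
gripper_width: 0.0085
```

Run:
```python
from h import *
import json
s=read_state(); print(s["time"],s["ee_pos"],s["eef_rot"],s["force"],s["gripper_width"],s["moment"])
p=camera_params("wrist")
json.dump({k:np.array(v).tolist() for k,v in p.items()},open("w4.json","w"))
im=read_camera("wrist"); cv2.imwrite("pics/w4.png",im[:,:,::-1])
im=read_camera("top"); cv2.imwrite("pics/t4.png",cv2.resize(im[110:260,60:240,::-1],None,fx=4,fy=4))
im=read_camera("scene"); cv2.imwrite("pics/s4.png",cv2.resize(im[80:270,260:440,::-1],None,fx=3,fy=3))
```

```text
7.9 [0.41151394 0.2468452  0.15860842] [ 0.50798719 -0.49366666  0.49186711 -0.50626968] [-0.08086422 -0.28382516 -1.76856211] 0.008489611964793878 [-0.01392458  0.02021287  0.01113058]
```

View pics/w4.png

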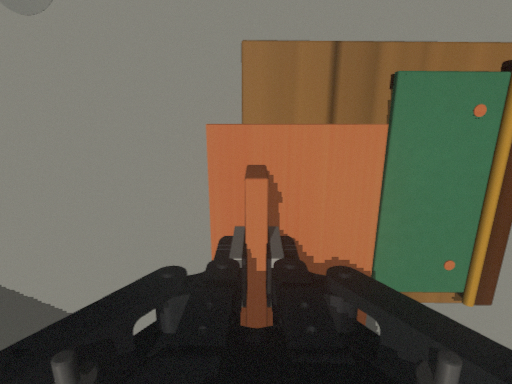

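View pics/t4.png

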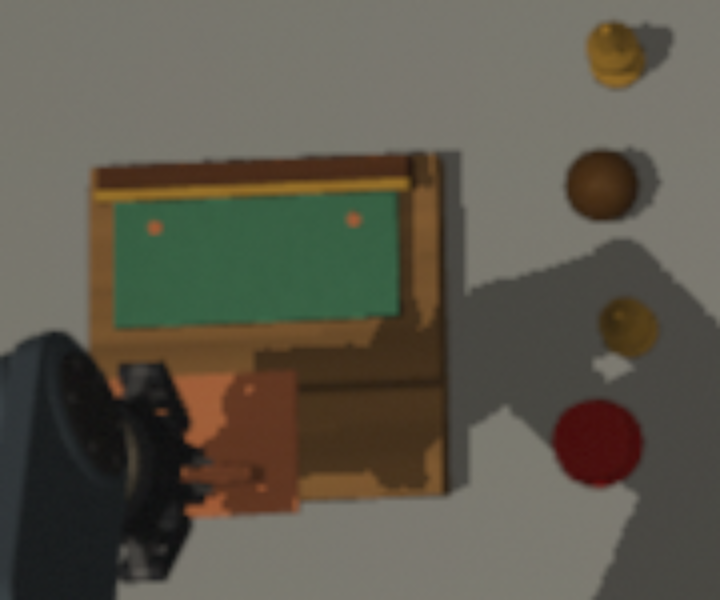

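View pics/s4.png

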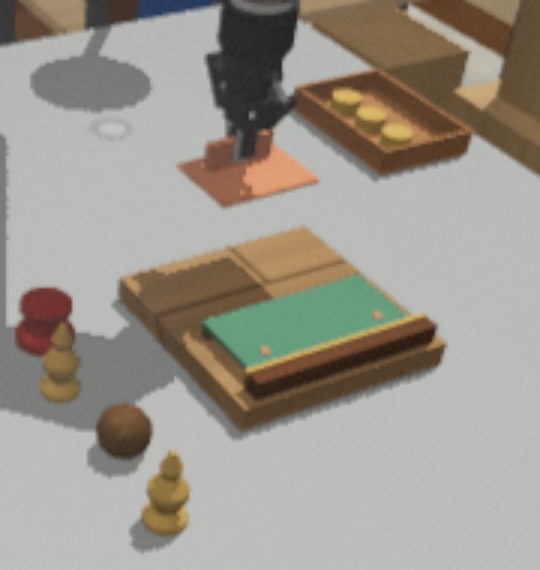

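Wrist view: the shingle's front edge runs from (397,72) to (375,292), just ahead of the strip's lip, which runs down from (387,124).

Run:
```python
from h import *
import json; p={k:np.array(v) for k,v in json.load(open("w4.json")).items()}
im=cv2.imread("pics/w4.png"); 
g=cv2.inRange(cv2.cvtColor(im,cv2.COLOR_BGR2HSV),(65,90,30),(95,255,255))
# front edge: first green column per row
rows=np.arange(85,285); cols=np.array([np.where(g[r,340:]>0)[0][0]+340 for r in rows])
W=ray("wrist",np.c_[cols-.5,rows],.048,p)
k=np.polyfit(W[:,1],W[:,0],1); print("edge yaw",np.arctan(-k[0]), "x at y=.2465",np.polyval(k,.2465), "res",np.std(W[:,0]-np.polyval(k,W[:,1])))
ys,xs=np.where(g[:,340:]>0); c=max(cv2.findContours(g,0,2)[0],key=cv2.contourArea)
a=cv2.approxPolyDP(c,6,True)[:,0]; print(a.tolist()); Q=ray("wrist",a,.048,p); print(Q.round(4))
C=ray("wrist",[(207.5,124.5),(387.5,124.5)],.1586-.011+.004,p); s=read_state(); T=R.from_quat(s["eef_rot"]).as_matrix()
print("strip corners tool",((C-s["ee_pos"])@T).round(4))
```

```text
edge yaw 0.045646727212887594 x at y=.2465 0.5250590399291191 res 0.0016323151902232615
[[399, 71], [385, 181], [391, 205], [383, 208], [380, 231], [388, 235], [378, 244], [375, 278], [398, 291], [462, 291], [510, 73]]
[[0.5222 0.3458 0.048 ]
 [0.5238 0.2559 0.048 ]
 [0.5323 0.2341 0.048 ]
 [0.5255 0.2311 0.048 ]
 [0.5259 0.2089 0.048 ]
 [0.5338 0.2052 0.048 ]
 [0.5258 0.1959 0.048 ]
 [0.5278 0.1604 0.048 ]
 [0.552  0.1469 0.048 ]
 [0.6139 0.1488 0.048 ]
 [0.6105 0.3467 0.048 ]]
strip corners tool [[-0.0591  0.007  -0.0238]
 [-0.059   0.0067  0.0652]]
```

```bash
cat > t.py <<'E'
from h import *
yaw=.028; ex=np.array([np.cos(yaw),np.sin(yaw),0]); ey=np.array([-ex[1],ex[0],0])
E=np.array([.5246,.2465,0])
def P(lip,z): return E+ex*(lip-.0655)+ey*.001+[0,0,z]
E
python3 - <<'E'
from t import *
for l,z in((-.025,.06),(-.025,.0435),(.025,.0435)): print(P(l,z),delta(P(l,z),tgt(yaw)))
E
```

```text
[0.43410748 0.24496594 0.06      ] (array([0.0027, 0.0984, 0.023 ]), array([ 0.0037,  0.001 , -0.0001]))
[0.43410748 0.24496594 0.0435    ] (array([0.0027, 0.1149, 0.0231]), array([ 0.0037,  0.001 , -0.0001]))
[0.48408788 0.24636576 0.0435    ] (array([0.0027, 0.1147, 0.0731]), array([ 0.0037,  0.001 , -0.0001]))
```

step_arm --delta_pos '[[0.003,0.015,0.003],[0.003,0.03,0.006],[0.003,0.045,0.01],[0.003,0.06,0.014],[0.003,0.075,0.018],[0.003,0.088,0.021],[0.003,0.097,0.023],[0.003,0.1,0.023],[0.003,0.1,0.023],[0.003,0.1,0.023]]' --delta_rot '[[0.004,0.001,0],[0.004,0.001,0],[0.004,0.001,0],[0.004,0.001,0],[0.004,0.001,0],[0.004,0.001,0],[0.004,0.001,0],[0.004,0.001,0],[0.004,0.001,0],[0.004,0.001,0]]'

```text
time: 8.88
ee_pos: [0.4341, 0.2447, 0.0586]
eef_rot: [-0.507, 0.493, -0.493, 0.507]
force: [0.3, -0.1, -1.2]
gripper_width: 0.0085
```

Run:
```python
from t import *
s=read_state(); print(s["time"],s["ee_pos"],s["force"],s["moment"])
for l,z in((-.025,.0435),(.025,.0435)): print(P(l,z),delta(P(l,z),tgt(yaw)))
```

```text
8.8833 [0.43407821 0.24468558 0.05862337] [ 0.26234233 -0.0683724  -1.21501277] [-0.01442355  0.01954042  0.00418523]
[0.43410748 0.24496594 0.0435    ] (array([-0.0003,  0.0151,  0.    ]), array([-0.0003,  0.0001, -0.0001]))
[0.48408788 0.24636576 0.0435    ] (array([-0.0003,  0.0151,  0.05  ]), array([-0.0003,  0.0001, -0.0001]))
```

step_arm --delta_pos '[[0,0.003,0],[0,0.006,0],[0,0.009,0],[0,0.012,0],[0,0.0145,0],[0,0.0145,0],[0,0.0145,0],[0,0.0145,0],[0,0.0145,0],[0,0.0145,0]]' --delta_rot '[[0,0,0],[0,0,0],[0,0,0],[0,0,0],[0,0,0],[0,0,0],[0,0,0],[0,0,0],[0,0,0],[0,0,0]]'

```text
time: 9.72
ee_pos: [0.4341, 0.2447, 0.0442]
eef_rot: [-0.507, 0.493, -0.493, 0.507]
force: [0.6, 0.2, -1.6]
gripper_width: 0.0088
```

Run:
```python
from t import *
s=read_state(); print(s["time"],s["ee_pos"],s["force"],s["moment"])
im=read_camera("scene"); cv2.imwrite("pics/s5.png",cv2.resize(im[130:230,280:420,::-1],None,fx=5,fy=5,interpolation=cv2.INTER_CUBIC))
im=read_camera("wrist"); cv2.imwrite("pics/w5.png",im[:,:,::-1])
```

```text
9.7167 [0.43412769 0.24473777 0.0442247 ] [ 0.55198712  0.24306    -1.61180991] [ 0.0069561   0.03240791 -0.00131117]
```

View pics/s5.png

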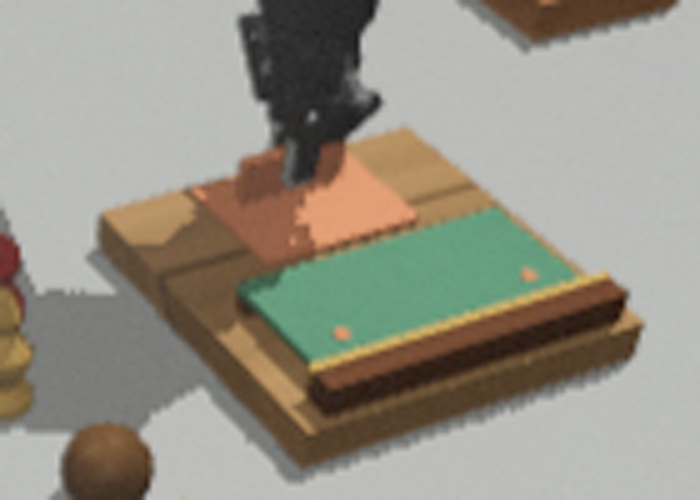

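View pics/w5.png

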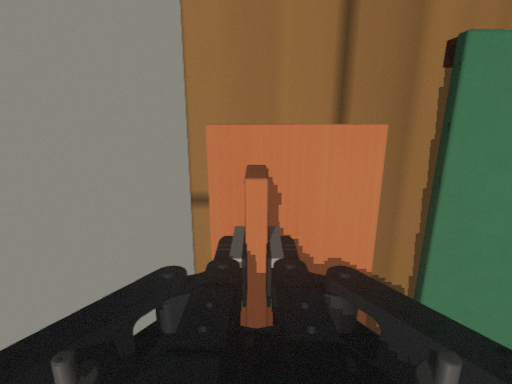

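The lip is clear ahead of the shingle edge. I'll touch down gently to find the exact height.

step_arm --delta_pos '[[0,0.0004,0],[0,0.0008,0],[0,0.0012,0],[0,0.0016,0],[0,0.002,0],[0,0.0024,0],[0,0.0028,0],[0,0.0028,0],[0,0.0028,0],[0,0.0028,0]]' --delta_rot '[[0,0,0],[0,0,0],[0,0,0],[0,0,0],[0,0,0],[0,0,0],[0,0,0],[0,0,0],[0,0,0],[0,0,0]]'

```text
time: 10.65
ee_pos: [0.4341, 0.2447, 0.0422]
eef_rot: [-0.507, 0.493, -0.493, 0.507]
force: [-0.1, -0.8, 5.7]
gripper_width: 0.0085
```

step_arm --delta_pos '[[0,-0.001,0],[0,-0.0028,0],[0,-0.0028,0.006],[0,-0.0028,0.012],[0,-0.0028,0.018],[0,-0.0028,0.022],[0,-0.0028,0.026],[0,-0.0028,0.03],[0,-0.0028,0.033],[0,-0.0028,0.033]]' --delta_rot '[[0,0,0],[0,0,0],[0,0,0],[0,0,0],[0,0,0],[0,0,0],[0,0,0],[0,0,0],[0,0,0],[0,0,0]]'

```text
time: 11.48
ee_pos: [0.4681, 0.2458, 0.045]
eef_rot: [-0.506, 0.493, -0.493, 0.508]
force: [0.8, -0.0, -2.5]
gripper_width: 0.0081
```

Run:
```python
from t import *
s=read_state(); print(s["time"],s["ee_pos"],s["force"],s["moment"])
print(delta(P(.025,.0448),tgt(yaw)))
im=read_camera("scene"); cv2.imwrite("pics/s6.png",cv2.resize(im[130:230,280:420,::-1],None,fx=5,fy=5,interpolation=cv2.INTER_CUBIC))
im=read_camera("wrist"); cv2.imwrite("pics/w6.png",im[:,:,::-1])
```

```text
11.4833 [0.46811414 0.24575129 0.04495843] [ 0.76160546 -0.01641371 -2.49655606] [-0.00093418  0.03503965  0.01428105]
(array([-0.0002,  0.0002,  0.016 ]), array([-0.0019,  0.0001, -0.0004]))
```

View pics/s6.png

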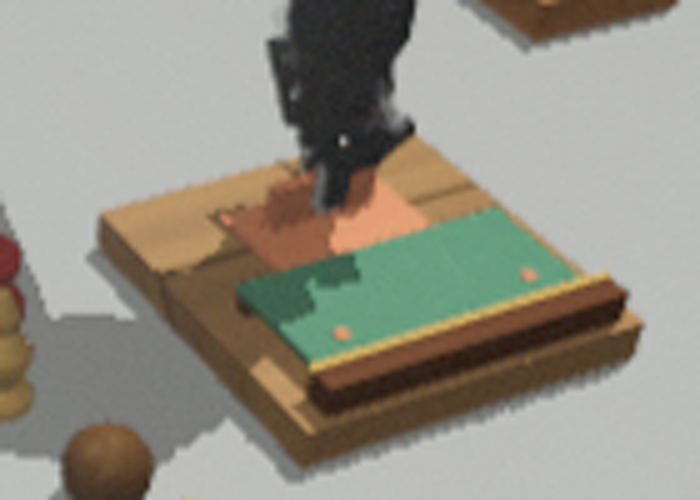

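View pics/w6.png

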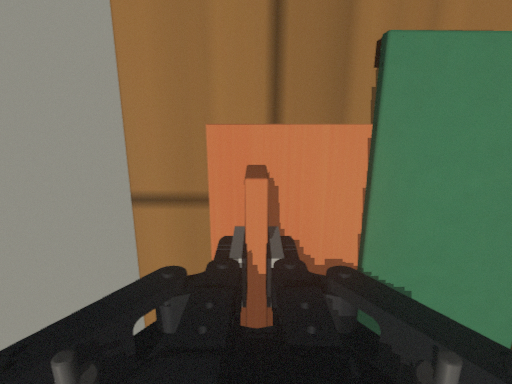

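The lip is now about 9 mm under and the shingle hasn't moved. Continuing.

step_arm --delta_pos '[[0,0,0.003],[0,0,0.006],[0,0,0.009],[0,0,0.012],[0,0,0.0145],[0,0,0.016],[0,0,0.016],[0,0,0.016],[0,0,0.016],[0,0,0.016]]' --delta_rot '[[-0.002,0,0],[-0.002,0,0],[-0.002,0,0],[-0.002,0,0],[-0.002,0,0],[-0.002,0,0],[-0.002,0,0],[-0.002,0,0],[-0.002,0,0],[-0.002,0,0]]'

```text
time: 12.42
ee_pos: [0.4827, 0.246, 0.0449]
eef_rot: [0.508, -0.493, 0.492, -0.506]
force: [-0.5, -0.1, -2.7]
gripper_width: 0.0087
```

Run:
```python
from t import *
import json
s=read_state(); print(s["time"],s["ee_pos"],s["eef_rot"],s["force"],s["moment"])
print(delta(P(.025,.0448),tgt(yaw)))
p=camera_params("wrist"); json.dump({k:np.array(v).tolist() for k,v in p.items()},open("w7.json","w"))
im=read_camera("wrist"); cv2.imwrite("pics/w7.png",im[:,:,::-1])
```

```text
12.4167 [0.48266549 0.2460202  0.04486711] [ 0.5075097  -0.49341803  0.49238676 -0.50648576] [-0.48821806 -0.05905874 -2.70256113] [0.00077796 0.01160716 0.05037108]
(array([-0.0003,  0.0001,  0.0014]), array([ 0.0021,  0.0002, -0.    ]))
```

View pics/w7.png

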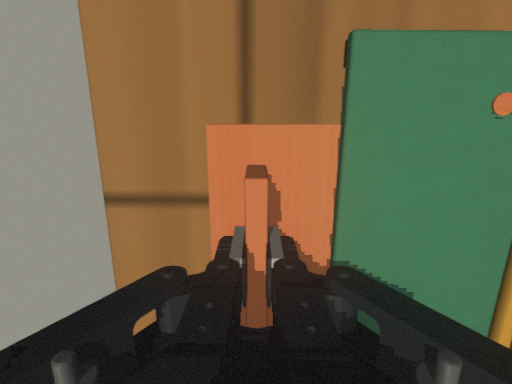

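step_arm --delta_pos '[[0,0,0.001],[0,0.0005,0.0014],[0,0.001,0.0014],[0,0.0015,0.0014],[0,0.002,0.0014],[0,0.0025,0.0014],[0,0.003,0.0014],[0,0.0034,0.0014],[0,0.0037,0.0014],[0,0.0037,0.0014]]' --delta_rot '[[0.002,0,0],[0.002,0,0],[0.002,0,0],[0.002,0,0],[0.002,0,0],[0.002,0,0],[0.002,0,0],[0.002,0,0],[0.002,0,0],[0.002,0,0]]'

```text
time: 13.3
ee_pos: [0.484, 0.2461, 0.0422]
eef_rot: [-0.507, 0.493, -0.493, 0.507]
force: [-2.1, -0.3, 6.6]
gripper_width: 0.0087
```

Run:
```python
from t import *
s=read_state(); print(s["time"],s["ee_pos"],s["force"],s["moment"],s["gripper_width"])
print(delta(P(.025,.0425),tgt(yaw)))
```

```text
13.3 [0.48404775 0.24608047 0.04218307] [-2.05544683 -0.30513889  6.55685622] [-0.17746786  0.28851312  0.02474385] 0.00874054269153112
(array([-0.0003, -0.0003,  0.    ]), array([-0.0003,  0.0004, -0.    ]))
```

step_arm --delta_pos '[[0,0.0012,0],[0,0.0012,0],[0,0.0012,0],[0,0.0012,0],[0,0.0012,0],[0,0.0012,0],[0,0.0012,0],[0,0.0012,0],[0,0.0012,0],[0,0.0012,0]]' --delta_rot '[[0,0,0],[0,0,0],[0,0,0],[0,0,0],[0,0,0],[0,0,0],[0,0,0],[0,0,0],[0,0,0],[0,0,0]]'

```text
time: 14.13
ee_pos: [0.484, 0.2461, 0.0422]
eef_rot: [-0.507, 0.493, -0.493, 0.507]
force: [-2.1, -1.0, 6.9]
gripper_width: 0.0083
```

Run:
```python
from t import *
import json
s=read_state(); print(s["time"],s["ee_pos"],s["force"],s["moment"],s["gripper_width"],np.abs(s["joint_velocities"]).max())
M=R.from_quat(s["eef_rot"]).as_matrix(); print(M.round(4))
p=camera_params("wrist"); json.dump({k:np.array(v).tolist() for k,v in p.items()},open("w8.json","w"))
im=read_camera("wrist"); cv2.imwrite("pics/w8.png",im[:,:,::-1])
im=read_camera("scene"); cv2.imwrite("pics/s8.png",cv2.resize(im[130:230,280:420,::-1],None,fx=5,fy=5,interpolation=cv2.INTER_CUBIC))
print(read_state()["force"])
```

```text
14.1333 [0.48404504 0.24609563 0.04216465] [-2.13388329 -1.01556963  6.86560289] [-0.2018864   0.31122996 -0.03890659] 0.008304945902349783 0.002239329108501922
[[ 2.860e-02  8.000e-04  9.996e-01]
 [-9.996e-01  1.000e-04  2.860e-02]
 [-0.000e+00 -1.000e+00  8.000e-04]]
[-1.79715215  0.08264672  7.33294929]
```

View pics/w8.png

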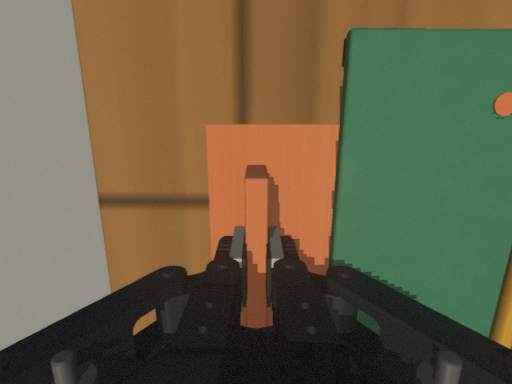

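View pics/s8.png

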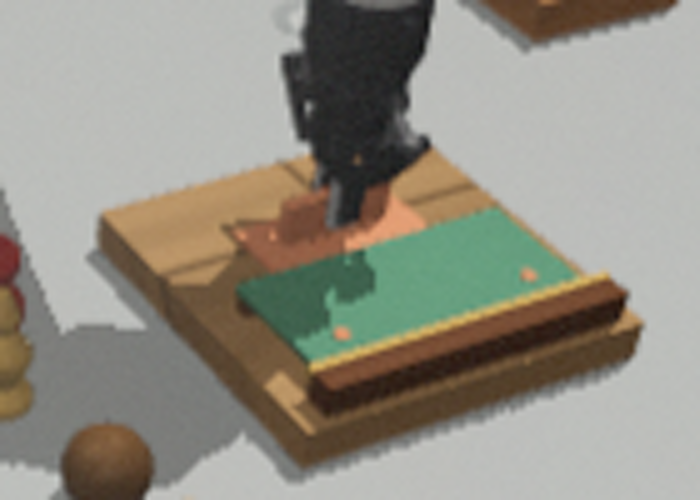

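Both views show the strip flat on the board and tucked in, with the shingle down. One numeric check of depth, centring and squareness before handing in.

Run:
```python
from t import *
import json; p={k:np.array(v) for k,v in json.load(open("w8.json")).items()}
Bk=ray("wrist",[(207,124.5),(211,262)],.034,p); Fr=ray("wrist",[(345.5,70),(333,262)],.048,p); c=ray("wrist",[(346.5,33)],.048,p)
d=Fr[0]-Fr[1]; n=np.array([d[1],-d[0],0])/np.hypot(*d[:2]); b=Bk[0]-Bk[1]
print("roof yaw",np.arctan2(n[1],n[0]),"strip back-edge yaw",np.arctan2(-b[0],b[1]))
print("tuck",.09-(Fr[0]-Bk[0])@n, "corner",c, "centre offset", (Bk[0]-c[0])@np.array([-n[1],n[0],0])+.04)
```

```text
roof yaw 0.037052809206996995 strip back-edge yaw 0.013934411885179564
tuck 0.026693357861875766 corner [[0.51938354 0.34437908 0.048     ]] centre offset 0.0024241512822920294
```

Run:
```python
from h import *
print(bot.finish_job()); s=read_state(); print(s["time"],s["force"],s["gripper_width"])
```

```text
the job is handed in; nothing more can be done
None
the job is handed in; nothing more can be done
```

The strip is tucked under the shingle and pressed on the roof board, with the gripper still holding it. I handed the job in at about 14.2 s of the 48 s. The hand-in gives no verdict, so these are my own last measurements.

| Check | Last reading | Limit |
|---|---|---|
| Lip depth under the shingle | about 25–27 mm | at least 15 mm |
| Off centre | about 2 mm | 20 mm |
| Out of square | about 0.02 rad | 0.09 rad |
| Push on the board | about 9–9.5 N | 4 to 40 N |
| Grip | set to 80 N, opening steady at 8–9 mm | over 2 N |

- **Shingle and bystanders:** In the last scene picture the shingle lay flat with no visible lift. The arm came near the finials, ball and hub only on the way across, with the fingertips at about 0.21 m. The last scene crop showed only part of the ball and its neighbours, so I did not re-measure where they stand.
- **Push is an estimate:** I worked it out from the wrist reading (6.9–7.3 N upward) plus the weight of the strip.
- **Readings that disagreed:**
    - The roof's turn measured 0.019 to 0.037 rad by most methods, with one noisy fit at 0.046. I used 0.028.
    - The strip's back edge measured 0.014 rad, against 0.029 rad for the tool. All of this is well inside the limit.
    - The fingers read 8–9 mm open on the 10 mm seam. I put this down to a gripper reading offset.

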